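# Cover the thin porcelain tea bowl with its leaning lid

## Task

Take the porcelain lid off its slanted wooden rest by its bar handle and cover the tea bowl with it, so that it sits seated and level on the rim of the steel strainer that stands in the bowl; feel for that rim, let the lid down until it rests there, and only then let go. The porcelain is thin: pinch the handle with no more than about 8 newtons and press the lid down with no more than about 10 newtons. Leave the bowl standing where it is, and everything else undisturbed.

Things in the scene. Friction and masses are not known exactly. Their poses are not given: they have to be found in the camera images.
- lid: White porcelain lid, loose, 105-210 g. Origin: centre of its underside; z: its axis, out of the top. Going up: step 90 mm across, 6 high; disc 124 mm across, 6 thick (top at z = 12 mm); solid bar handle 44 long (along x), 16 thick (along y), z = 12 to 30 mm. At first it lies on the rest, axis leaning 0.45 rad to the rest's front, handle running up the slope, its flat grip faces upright.
- lid_handle (a point): Centre of the top face of the lid's bar handle, 30 mm above the underside of the lid; axes as the lid's.
- bowl: White tea bowl, loose, no handle, 120 mm across and 65 mm high. Origin: centre of its underside. In it, centred, a round steel strainer basket sits stiffly, its rim 107 mm across outside, 101 mm inside, level, 2 to 16 mm above the bowl's rim: this differs each time and is not measured. The lid's disc rests on the strainer's rim, its step inside, its underside 6 mm below that rim.
- bowl_rim (a point): Centre of the bowl's mouth, at the height of the bowl's own rim (not the strainer's), 65 mm above the table.
- rest: Slanted lid rest of brown wood, fixed, 116 mm long, 100 mm wide. Its sloping board rises at 0.45 rad towards the rest's own +x, with two small stops at its lower, front (-x) end. Origin: on the table, under the centre of the lid as it lies (lid's underside centre 55 mm above the table).
- mug: White ceramic mug with one handle (at +y), 76 mm across, 80 mm high, loose; a bystander. Origin: centre of its underside.
- pawn: Black plastic chess pawn, 28 mm across, 48 mm high, loose; a bystander. Origin: centre of its underside.
- tin: Plain steel tea tin, 60 mm across, 72 mm high, loose; a bystander. Origin: centre of its underside.
- scoop: Wooden spoon 140 mm long, lying; a bystander. Its length is along x.

How it is judged (in metres and radians):
On the way:
1. the lid, still held, rests on the rim of the strainer in the bowl (z of lid in the frame of bowl below 0.079 m and horizontal distance between lid and bowl below 0.0055 m and contact force between lid and bowl above 0.2 N and contact force between the fingers and lid above 0.2 N), for 0.15 s.
At the end, for the whole second after the job is handed in: The lid lies on the strainer's rim with its step inside: axes of lid and bowl within 5.5 mm (all the play the step has), underside 59 to 77 mm above the bowl's underside, lid and bowl level within 0.05 rad; the bowl stands on the table, the lid is let go and both are at rest (z of lid in the frame of bowl between 0.059 and 0.077 m and horizontal distance between lid and bowl below 0.0055 m and angle between each of lid, bowl's own z axis and vertical below 0.05 rad and height (world z) of bowl below 0.005 m and contact force between lid and bowl above 0.2 N and contact force between the fingers and lid below 0.05 N and linear speed of each of lid, bowl below 0.02 m/s); the robot touches nothing.
It fails at once if the lid was pinched or pushed by the fingers with over 20 N (both pads together: a pinch of 10 N) (contact force between the fingers and lid above 20 N).
It fails at once if the bowl was pressed, by the lid or the fingers, with over 15 N (contact force between any of lid, the fingers and bowl above 15 N).
It fails at once if the bowl was pushed over 30 mm from its place or tipped over 0.3 rad (distance of bowl from where it was at the start of the episode above 0.03 m or angle between bowl's own z axis and vertical above 0.3 rad).
It fails at once if the mug, pawn, tin or spoon was pushed over 30 mm from its place (distance of any of mug, pawn, tin, scoop from where it was at the start of the episode above 0.03 m).
It also fails if it takes over 42 s, if anything falls off the work surface, if the arm or the gripper's body presses on something with over 40 N, if the wrist force passes 120 N, or if a joint passes its speed limit or range.

## Robot

A 7-joint arm with a two-finger parallel gripper is mounted at the origin on the work surface. World frame = base frame: x ahead of the robot, y to its left, z up, the work surface at z = 0. Lengths are in m, angles in degrees, forces in N, time in s.
With the tool pointing down it reaches from about 0.35 to 0.9 m from the base axis. Payload 7.2 kg.
Tool frame: the origin (TCP) lies at the very end of the fingers, on their centre line; the grasp point (between the pads) lies 19 mm behind it; z points along the fingers, y is the line along which they close (so a half turn about z gives the same grasp; the last joint's range is limited). The gripper opens to 88 mm and grips with 3 to 60 N. Pads are 20 mm wide; open, the fingers measure 115 mm over their backs; the gripper's body (75 mm by 178 mm) begins 61 mm behind the grasp point.
Start: joints at [-68.709, 23.554, -0.728, 91.456, 0.321, 64.991, -4.71], TCP at [0.266, 0.566, 0.223] pointing down, gripper open.
Joint ranges: [-169.25, 169.25], [-16.82, 113.86], [-84.01, 82.57], [7.8, 145.47], [-59.2, 239.2], [7.22, 106.19], [-163.78, 163.78]. Speed limits (degrees/s): [136.94, 136.94, 172.46, 172.46, 180, 180, 180].

## Interface

Orientations are given as a 3x3 rotation matrix whose columns are the frame's x, y, z axes.
In Python, from rig import robot gives the robot as it stands. The module is installed in compiled form; this text tells all that it offers.
- The arm moves only by the tool move_arm, never from a script. Its argument "rows" is a list of rows, each a list of 3 entries, a list of its own where there are three numbers: the closure, from 0 (fully open) to 1 (shut), then the shift along the tool's x, y, z scaled (see below), then the turn, a rotation vector about the tool's x, y, z scaled (see below). In form: [[grip, [tx, ty, tz], [rx, ry, rz]], ...]. A call has 1 to 20 rows; each row is the pose to reach, as a shift and turn from the pose commanded when the call began, along the tool's axes at that moment; what a row does not reach only later rows make up. The controller multiplies each number of a shift by 400 mm and each number of a turn by 60 degrees. A row lasts 1/8 s, in which the tool goes at most 62.5 mm and 10.7 degrees, less where a joint would pass 70% of its speed; a pose out of reach is approached as far as the arm can. A call with a number of a shift or a turn outside -1 to 1 is refused whole. A call with a gripper value outside its range is refused whole. The fingers move at their own pace and stop on an object; the grip force is fixed at half the most. Time passes only in rows, so rows that repeat a pose let the fingers close. It gives the time, the measured TCP pose, the force, the opening and the grip force at its end, in the units of the state.
- robot.get_obs(): the state, without advancing time (a new reading comes with each control period).
- robot.get_image(name): name is "side" or "top"; returns a dict with "color" (400x640x3 uint8, red, green, blue), "camera_matrix" (3x3 intrinsics, pixels), "R" (3x3) and "t" (3): a world point X has camera coordinates R X + t. Camera axes: x right, y down, z forward; pixel columns grow to the right and rows downward; lengths in m; the calibration is good to about 2 mm. A picture is of the moment at which its call begins. There is no depth.
- robot.job_done(): hands the job in; it is judged then, once.
The state is a dict: "time_s": time; "q": joint angles; "dq": joint speeds; "effort": joint torques, N m; "tcp_pos": TCP position; "tcp_rot": TCP orientation; "force": force on the tool from outside, world axes, zero at the start; "ft_torque": the same for the moment, N m; "grip_width": finger opening in m; "finger_force": force on a finger pad.
Only numpy, scipy, OpenCV 4.12 (cv2) and the standard library are available. Lean on these libraries where they do the work, as an engineer would, in place of code of your own. Each camera call takes 0.05 s, during which the arm holds its last target. There are 200 camera calls.

## Working session

There is one attempt and no reset: what is moved stays moved. The work goes in short steps, Python scripts to look and compute and a tool call to move; the robot and the scene stay as the last step left them, time stands still between calls to the robot, and variables do not carry over. Pictures are saved under pics/ and viewed, at most 10 in all, crops included, and the job is handed in when it is done.

Besides the shell and the picture viewer there is one more tool, called after "Call:" in YAML: its name, and indented under it one key for each argument. move_arm: Moves the arm, as the interface text tells. Its arguments: {"type":"object","properties":{"rows":{"type":"array","items":{"type":"array"}}},"required":["rows"]}

```bash
mkdir -p pics; python3 - <<'E'
from rig import robot
import cv2,numpy as np
o=robot.get_obs(); print({k:np.round(v,4).tolist() for k,v in o.items()})
for n in("top","side"):
    d=robot.get_image(n); cv2.imwrite(f"pics/{n}0.png",d["color"][:,:,::-1]); print(n,np.round(d["camera_matrix"],1).tolist(),np.round(d["R"],4).tolist(),np.round(d["t"],4).tolist())
E
```

```text
{'time_s': 0.0, 'q': [-68.7107, 23.5992, -0.7282, 91.5027, 0.3204, 64.9906, -4.7087], 'dq': [0.0149, 0.0704, -0.0972, -0.1013, -0.0448, -0.021, -0.0377], 'effort': [0.0002, -58.7953, 0.6417, -29.1086, -0.0538, 0.0181, 0.0002], 'tcp_pos': [0.2659, 0.5651, 0.2218], 'tcp_rot': [[-0.9049, 0.4257, -0.0006], [0.4257, 0.9049, -0.0015], [-0.0001, -0.0016, -1.0]], 'force': [0.1138, 0.4535, -0.4029], 'ft_torque': [0.023, 0.0139, 0.003], 'finger_force': 0.0, 'grip_width': 0.0877}
top [[366.2, 0.0, 318.5], [0.0, 366.2, 200.4], [0.0, 0.0, 1.0]] [[0.0831, -0.9965, 0.002], [-0.9732, -0.0816, -0.2148], [0.2142, 0.0159, -0.9767]] [-0.0252, 0.537, 0.6611]
side [[381.5, 0.0, 316.3], [0.0, 381.5, 196.1], [0.0, 0.0, 1.0]] [[0.9995, 0.0274, 0.0166], [0.031, -0.6992, -0.7143], [-0.0079, 0.7144, -0.6997]] [-0.5236, 0.0502, 0.7496]
```

View pics/top0.png

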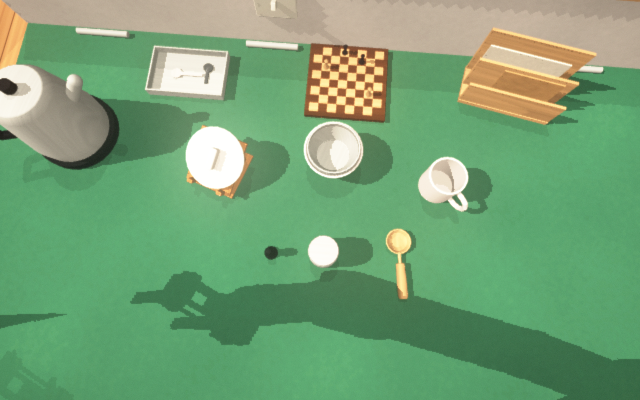

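View pics/side0.png

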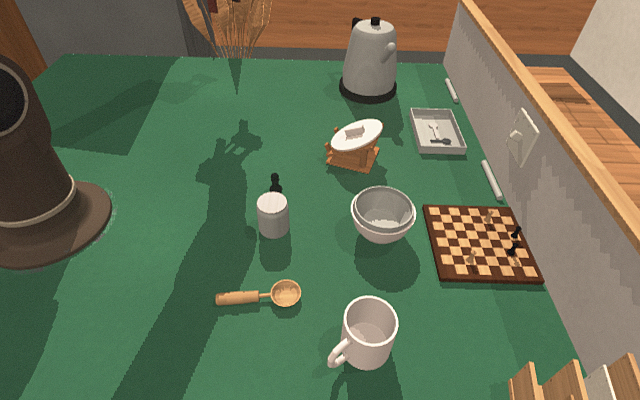

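```bash
python3 - <<'E'
import cv2,numpy as np
t=cv2.imread("pics/top0.png");s=cv2.imread("pics/side0.png")
a=cv2.resize(t[115:205,175:265],(400,400),interpolation=cv2.INTER_CUBIC)
b=cv2.resize(s[105:185,315:395],(400,400),interpolation=cv2.INTER_CUBIC)
c=cv2.resize(t[110:190,295:375],(400,400)[::1],interpolation=cv2.INTER_CUBIC)
cv2.imwrite("pics/crop1.png",np.hstack([a,b]))
d=cv2.resize(s[175:255,343:423],(400,400),interpolation=cv2.INTER_CUBIC)
cv2.imwrite("pics/crop2.png",np.hstack([c,d]))
E
```

```text
(no output)
```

View pics/crop1.png

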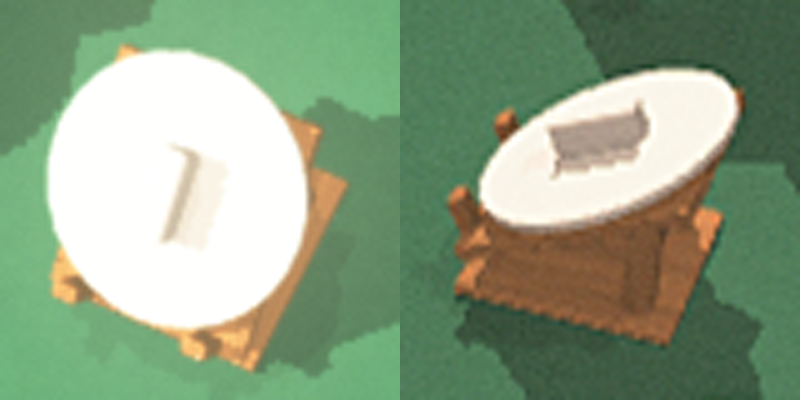

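View pics/crop2.png

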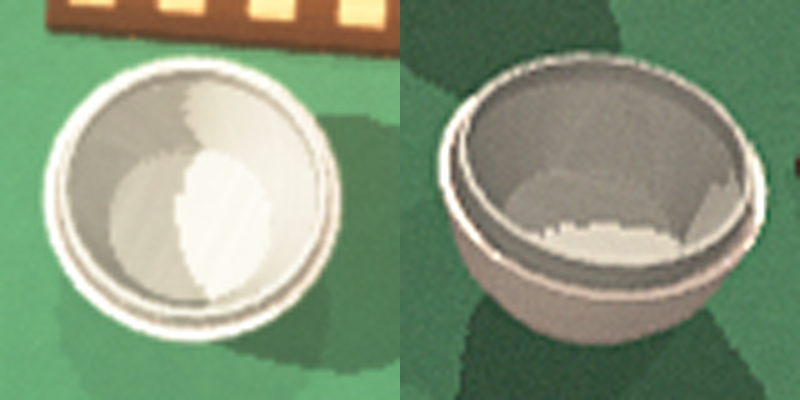

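```bash
cat > h.py <<'E'
import cv2,numpy as np
from rig import robot
class V:
    def __init__(s,n,f=None):
        d=robot.get_image(n); s.img=d["color"] if f is None else cv2.imread(f)[:,:,::-1]
        s.K,s.R,s.t=d["camera_matrix"],d["R"],d["t"]; s.C=-s.R.T@s.t
    def ray(s,uv):
        uv=np.atleast_2d(uv).astype(float); p=np.c_[uv,np.ones(len(uv))]@np.linalg.inv(s.K).T@s.R
        return p/np.linalg.norm(p,axis=1)[:,None]
    def plane(s,uv,p0,n):
        r=s.ray(uv); return s.C+r*(((p0-s.C)@n)/(r@n))[:,None]
    def onz(s,uv,z): return s.plane(uv,np.array([0,0,z]),np.array([0,0,1.]))
    def proj(s,X):
        p=(np.atleast_2d(X)@s.R.T+s.t)@s.K.T; return p[:,:2]/p[:,2:]
    def contour(s,box,lo):   # largest bright blob hull in box x0,y0,x1,y1
        x0,y0,x1,y1=box; g=s.img[y0:y1,x0:x1]; m=(g.min(2)>lo).astype(np.uint8)
        c=max(cv2.findContours(m,cv2.RETR_EXTERNAL,cv2.CHAIN_APPROX_NONE)[0],key=cv2.contourArea)
        return c[:,0,:]+[x0,y0]
def tri(a,ua,b,ub):
    M=np.zeros((3,3));v=np.zeros(3);R=[]
    for c,u in((a,ua),(b,ub)):
        r=c.ray(u)[0];P=np.eye(3)-np.outer(r,r);M+=P;v+=P@c.C;R.append((P,c.C))
    X=np.linalg.solve(M,v); return X,[np.linalg.norm(P@(X-C))*1e3 for P,C in R]
def circ(P,n):  # circle fit of coplanar points
    e=np.cross(n,[0,1,0]);e/=np.linalg.norm(e);f=np.cross(n,e);p0=P.mean(0)
    q=np.c_[(P-p0)@e,(P-p0)@f]; s=np.linalg.lstsq(np.c_[2*q,np.ones(len(q))],(q**2).sum(1),rcond=None)[0]
    r=np.sqrt(s[2]+s[:2]@s[:2]); return p0+s[0]*e+s[1]*f,r,np.std(np.linalg.norm(q-s[:2],axis=1))
E
python3 - <<'E'
from h import *
np.set_printoptions(precision=4,suppress=True)
T=V("top","pics/top0.png");S=V("side","pics/side0.png")
print("cams",T.C,S.C)
for v,b,l in((T,(180,115,255,205),175),(S,(320,105,392,160),165)):
    c=v.contour(b,l);e=cv2.fitEllipse(cv2.convexHull(c));print("lid",e,len(c))
    v.e=e[0]; v.c=cv2.convexHull(c)[:,0]
X,r=tri(T,T.e,S,S.e);print("lid top ctr",X,r)
# yaw from base edge, top and side crops
p=T.onz([[175+255*.225,115+365*.225],[175+345*.225,115+180*.225]],.005);d=p[1]-p[0];print("yaw top",np.degrees(np.arctan2(d[1],d[0])))
p=S.onz([[315+(460-400)*.2,105+290*.2],[315+(668-400)*.2,105+343*.2]],.005);d=p[1]-p[0];print("yaw side",np.degrees(np.arctan2(d[1],d[0])))
for yaw in np.radians([-35,-30,-25,-20,-15]):
    n=np.array([-np.sin(.45)*np.cos(yaw),-np.sin(.45)*np.sin(yaw),np.cos(.45)])
    print(np.degrees(yaw),*[circ(v.plane(v.c,X,n),n) for v in(T,S)])
    for nm,v,uv in(("T",T,[[175+165*.225,115+243*.225],[175+180*.225,115+148*.225]]),("Tr",T,[[175+183*.225,115+243*.225],[175+196*.225,115+155*.225]])):
        p=v.plane(uv,X,n);d=p[1]-p[0];print("  handle",nm,np.degrees(np.arctan2(d[1],d[0])),d)
# bowl
z=np.array([0,0,1.])
for v,b,l,nm in((T,(300,118,368,182),170,"T"),(S,(345,180,420,240),150,"S")):
    c=cv2.convexHull(v.contour(b,l))[:,0];print("bowl",nm,cv2.fitEllipse(c),circ(v.onz(c,.065),z))
E
```

```text
cams [0.3831 0.0082 0.7611] [ 0.5277 -0.4861  0.569 ]
lid ((214.25242614746094, 157.0486297607422), (57.433555603027344, 63.421512603759766), 156.99978637695312) 170
lid ((356.2047119140625, 134.01531982421875), (24.289663314819336, 54.5971565246582), 66.60375213623047) 114
lid top ctr [0.607  0.2345 0.0647] [np.float64(0.08398646940443993), np.float64(0.0839864694043689)]
yaw top -18.181295014185316
yaw side -19.349207527819445
-35.0 (array([0.6064, 0.236 , 0.0641]), np.float64(0.06387561935969652), np.float64(0.0014152348028832115)) (array([0.6082, 0.2406, 0.0635]), np.float64(0.07189846827980781), np.float64(0.007778947708495155))
  handle T -8.440345437121783 [ 0.0396 -0.0059  0.0173]
  handle Tr -7.626274024945733 [ 0.0366 -0.0049  0.0158]
-29.999999999999996 (array([0.6062, 0.2358, 0.0641]), np.float64(0.06332259989982209), np.float64(0.0009305170052095135)) (array([0.6074, 0.2397, 0.0637]), np.float64(0.06829403479523756), np.float64(0.0052031670731045795))
  handle T -8.785896064130418 [ 0.0394 -0.0061  0.018 ]
  handle Tr -7.967519359753896 [ 0.0364 -0.0051  0.0165]
-25.0 (a
[... 702 characters left out ...]
0.06189720357737364), np.float64(0.00040708881739812873)) (array([0.6059, 0.2377, 0.0638]), np.float64(0.06062406560274879), np.float64(0.0007097609084287915))
  handle T -9.362382021058039 [ 0.0391 -0.0064  0.019 ]
  handle Tr -8.552674127611356 [ 0.0362 -0.0054  0.0175]
bowl T ((332.8147888183594, 149.16331481933594), (56.66220474243164, 59.14533615112305), 94.71924591064453) (array([ 0.6443, -0.0002,  0.065 ]), np.float64(0.059764519777308976), np.float64(0.00033509075952434556))
bowl S ((383.14959716796875, 210.37008666992188), (47.32133102416992, 65.80640411376953), 100.34383392333984) (array([0.645 , 0.0003, 0.065 ]), np.float64(0.059976622844383584), np.float64(0.0007346130504895779))
```

```bash
python3 - <<'E'
import cv2,numpy as np
t=cv2.imread("pics/top0.png");s=cv2.imread("pics/side0.png")
def z(i,x,y,n=30):
    c=cv2.resize(i[y:y+n,x:x+n],(400,400),interpolation=cv2.INTER_NEAREST).astype(float)
    return np.clip((c-120)*255/135,0,255).astype(np.uint8)
cv2.imwrite("pics/crop3.png",np.hstack([z(t,200,142),z(s,338,115)]))
print(t[142:175,203:228].min(2))
E
```

```text
[[254 254 254 254 254 254 254 254 254 254 254 254 254 254 254 254 254 254
  254 254 254 254 254 254 254]
 [254 254 254 254 254 254 254 254 254 254 254 254 254 254 254 254 254 254
  254 254 254 254 254 254 254]
 [254 254 254 254 254 254 254 254 254 254 254 254 254 254 254 254 254 254
  254 254 254 254 254 254 254]
 [254 254 254 254 254 254 254 254 254 254 254 254 254 254 254 254 254 254
  254 254 254 254 254 254 254]
 [254 254 254 254 254 254 254 254 254 254 254 254 254 254 254 254 254 254
  254 254 254 254 254 254 254]
 [254 254 254 254 254 254 254 253 251 244 231 229 248 253 254 254 254 254
  254 254 254 254 254 254 254]
 [254 254 254 254 254 254 254 254 253 250 232 212 202 198 215 232 253 254
  254 254 254 254 254 254 254]
 [254 254 254 254 254 254 254 255 255 254 253 251 234 193 175 181 216 239
  253 254 254 254 254 254 254]
 [254 254 254 254 254 254 254 255 255 254 254 254 252 229 179 171 183 226
  236 241 253 254 254 254 254]
 [254 254 254 254 254 254 255 255 255 254 254 254 251 227 180 173 183 216
  230 232 237 237 241 254 254]
 [254 254 254 254 254 254 255 255 255 254 254 254 
[... 1665 characters left out ...]
02 175 185 206 219 220 229 230 230 230
  237 254 254 254 254 254 254]
 [254 254 254 254 253 252 251 238 216 210 235 233 231 225 230 231 231 230
  237 254 254 254 254 254 254]
 [254 254 254 254 254 253 250 250 253 253 253 253 252 239 240 239 232 233
  244 254 254 254 254 254 254]
 [254 254 254 254 254 254 253 253 254 254 254 253 254 253 254 254 244 244
  254 254 254 254 254 254 254]
 [254 254 254 254 254 254 254 254 254 254 254 254 254 254 254 254 254 254
  254 254 254 254 254 254 254]
 [254 254 254 254 254 254 253 254 254 254 254 254 254 254 254 254 254 254
  254 254 254 254 254 254 254]
 [254 254 254 254 254 254 254 254 254 254 254 254 254 254 254 254 254 254
  254 254 254 254 254 254 254]]
```

View pics/crop3.png

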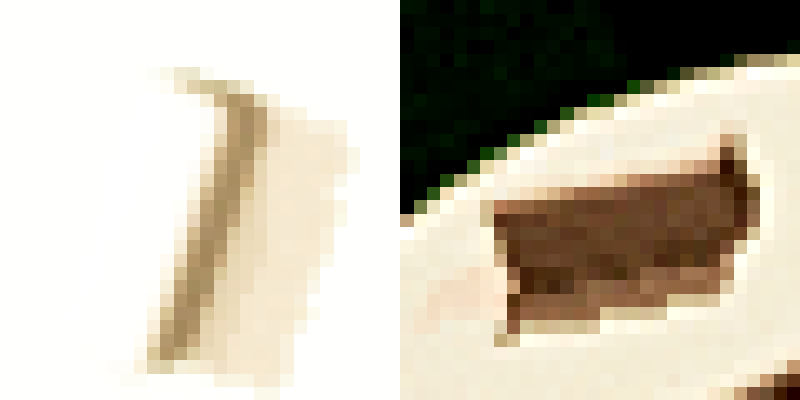

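```bash
python3 - <<'E'
from h import *
np.set_printoptions(precision=4,suppress=True)
T=V("top","pics/top0.png");S=V("side","pics/side0.png")
g=T.img.min(2).astype(float)
P=[]
for v in range(151,168):
    r=g[v,205:220]; k=np.argmax(r<213); u=205+k-1+(r[k-1]-213)/(r[k-1]-r[k]); P.append((u,v))
P=np.array(P)
S_e=np.array([[345.5,130.4],[362,127.4]])
X=np.array([.607,.2345,.0647])
for it in range(1):
  for yd in(-21,-20,-19,-18,-17,-16,-15):
    y=np.radians(yd);cy,sy,ct,st=np.cos(y),np.sin(y),np.cos(.45),np.sin(.45)
    ex=np.array([ct*cy,ct*sy,st]);ey=np.array([-sy,cy,0]);n=np.cross(ex,ey)
    for nm,v,uv in(("T",T,P),("S",S,S_e)):
        q=v.plane(uv,X+.018*n,n);L=np.c_[(q-X)@ex,(q-X)@ey]
        a=np.polyfit(L[:,0],L[:,1],1);print(yd,nm,"skew deg",np.degrees(np.arctan(a[0])),"y at x=0 mm",a[1]*1e3,"x range",L[:,0].min(),L[:,0].max())
    for v,b,l in((T,(180,115,255,205),175),(S,(320,105,392,160),165)):
        c=cv2.convexHull(v.contour(b,l))[:,0];C,r,sd=circ(v.plane(c,X,n),n);print("   disc",C,r,sd)
E
```

```text
-21 T skew deg 1.4849863363059526 y at x=0 mm -8.016276285030495 x range -0.016088341235893443 0.017590549375523463
-21 S skew deg 0.9478826355845817 y at x=0 mm -8.189094270632342 x range -0.01727310541888871 0.02373603099224361
   disc [0.606  0.2354 0.0641] 0.0624298548490989 0.00026683944693694383
   disc [0.6064 0.2385 0.0637] 0.06323421790357472 0.0014228610192256901
-20 T skew deg 0.5812837424151223 y at x=0 mm -7.851521751303578 x range -0.016238367243597177 0.017456093006942314
-20 S skew deg 0.04013424987753151 y at x=0 mm -7.932280447602042 x range -0.017471141552459164 0.023553346348366797
   disc [0.6059 0.2353 0.0641] 0.062337918555113336 0.0002427341083308934
   disc [0.6063 0.2383 0.0637] 0.06276292657070703 0.0010685692683353404
-19 T skew deg -0.3194715828572091 y at x=0 mm -7.689801073985672 x range -0.01638041098136563 0.017320079935287974
-19 S skew deg -0.8544139817204245 y at x=0 mm -7.6832901368796955 x range -0.01765376355167241 0.02337061708304558
   disc [0.6059 0.2353 0.0641] 0.06224745874471355 0.00024252983601724635
   disc [0.6062 0.2382 0.0637] 0.06230
[... 850 characters left out ...]
97290398972 x range -0.01675907695412523 0.016903142369215585
-16 S skew deg -3.4653194763723967 y at x=0 mm -6.978641348838685 x range -0.018114716191005603 0.022822991308650765
   disc [0.6059 0.2352 0.0641] 0.06198482700116902 0.00035256675649944665
   disc [0.606  0.2379 0.0638] 0.06102813359652479 0.0004422595195351451
-15 T skew deg -3.895621925475257 y at x=0 mm -7.07079398696375 x range -0.016869624965068622 0.01676134123693265
-15 S skew deg -4.313355093365203 y at x=0 mm -6.756489263468401 x range -0.01824115357475023 0.02264088263294751
   disc [0.6059 0.2351 0.0641] 0.06190016335832556 0.00040710828344275456
   disc [0.6059 0.2378 0.0638] 0.06062902870303064 0.0007098190143068744
```

```bash
cat > go.py <<'E'
from rig import robot
import numpy as np
from scipy.spatial.transform import Rotation as Ro
np.set_printoptions(precision=4,suppress=True)
def frame(yd,tilt=0.45):
    y=np.radians(yd);cy,sy,ct,st=np.cos(y),np.sin(y),np.cos(tilt),np.sin(tilt)
    ex=np.array([ct*cy,ct*sy,st]);ey=np.array([-sy,cy,0]);n=np.cross(ex,ey); return ex,ey,n
def go(p,R):
    o=robot.get_obs();A=np.array(o["tcp_rot"]);d=A.T@(np.array(p)-o["tcp_pos"])
    w=np.degrees(Ro.from_matrix(A.T@R).as_rotvec())
    print("t",o["time_s"],"at",np.array(o["tcp_pos"]),"F",np.array(o["force"]),"w",o["grip_width"],"ff",o["finger_force"])
    print("shift",d/.4,"mm",d*1e3,"turn",w/60,"deg",w)
D=np.array([.6065,.2350,.0655]);ex,ey,n=frame(-19.3);Rg=np.c_[-ex,ey,-n]
E
python3 -c "
from go import *
go(D+.08*n,Rg)"
```

```text
t 0.3 at [0.266  0.5654 0.2224] F [ 0.9411  0.0291 -0.1434] w 0.08790485480739278 ff 0.0
shift [-1.0352 -0.3939  0.2123] mm [-414.0989 -157.5794   84.9301] turn [-0.0226 -0.4293 -0.0965] deg [ -1.3531 -25.7597  -5.7883]
```

Call:
move_arm:
  rows:
    - [0.2,[-0.06,-0.02,0.0],[0,-0.02,-0.01]]
    - [0.4,[-0.16,-0.06,0.0],[0,-0.07,-0.02]]
    - [0.6,[-0.28,-0.11,0.02],[0,-0.13,-0.03]]
    - [0.6,[-0.4,-0.16,0.05],[-0.01,-0.19,-0.05]]
    - [0.6,[-0.52,-0.2,0.08],[-0.01,-0.25,-0.06]]
    - [0.6,[-0.64,-0.25,0.11],[-0.02,-0.31,-0.08]]
    - [0.6,[-0.76,-0.3,0.14],[-0.02,-0.37,-0.09]]
    - [0.6,[-0.86,-0.34,0.17],[-0.02,-0.41,-0.1]]
    - [0.6,[-0.94,-0.37,0.19],[-0.02,-0.43,-0.1]]
    - [0.6,[-0.98,-0.38,0.2],[-0.02,-0.43,-0.1]]
    - [0.6,[-1.0,-0.39,0.21],[-0.02,-0.43,-0.1]]
    - [0.6,[-1.0,-0.39,0.21],[-0.02,-0.43,-0.1]]
    - [0.6,[-1.0,-0.39,0.21],[-0.02,-0.43,-0.1]]

```text
time_s: 1.92
tcp_pos: [0.5612, 0.2552, 0.1388]
tcp_rot: [[-0.851, 0.326, 0.411], [0.293, 0.945, -0.144], [-0.435, -0.002, -0.9]]
force: [-0.4, -0.0, 0.4]
grip_width: 0.0351
finger_force: 0.0
```

```bash
python3 -c "
from go import *
go(D+.03*n,Rg)
go(D+.002*n,Rg)"
```

```text
t 1.925 at [0.5612 0.2552 0.1388] F [-0.4017 -0.0153  0.3727] w 0.035122038194025755 ff 0.0
shift [-0.0313 -0.0103  0.1438] mm [-12.524   -4.1294  57.5243] turn [-0.0002  0.0003  0.0046] deg [-0.0117  0.0172  0.2765]
t 1.925 at [0.5612 0.2552 0.1388] F [-0.4017 -0.0153  0.3727] w 0.035122038194025755 ff 0.0
shift [-0.0313 -0.0103  0.2138] mm [-12.5157  -4.1237  85.5243] turn [-0.0002  0.0003  0.0046] deg [-0.0117  0.0172  0.2765]
```

Call:
move_arm:
  rows:
    - [0.6,[-0.01,0,0.03],[0,0,0]]
    - [0.6,[-0.02,-0.01,0.08],[0,0,0.005]]
    - [0.6,[-0.03,-0.01,0.12],[0,0,0.005]]
    - [0.6,[-0.031,-0.01,0.14],[0,0,0.005]]
    - [0.6,[-0.031,-0.01,0.144],[0,0,0.005]]
    - [0.6,[-0.031,-0.01,0.144],[0,0,0.005]]

```text
time_s: 2.68
tcp_pos: [0.5945, 0.2386, 0.0923]
tcp_rot: [[-0.849, 0.332, 0.411], [0.299, 0.943, -0.145], [-0.435, -0.001, -0.9]]
force: [-0.1, -0.0, -0.3]
grip_width: 0.0353
finger_force: 0.0
```

```bash
python3 - <<'E'
from go import *
from h import *
go(D+.002*n,Rg)
T=V("top");S=V("side")
o=[]
for v,(x,y),m in((T,(190,130),50),(S,(325,95),60)):
    i=np.ascontiguousarray(v.img[y:y+m,x:x+m][:,:,::-1]);k=400/m;i=cv2.resize(i,(400,400),interpolation=cv2.INTER_CUBIC)
    for q in v.proj([D+.018*n+a*ex+b*ey for a,b in((.022,.008),(.022,-.008),(-.022,.008),(-.022,-.008))]):
        cv2.circle(i,tuple(int(c) for c in (q-[x,y]+.5)*k),3,(0,0,255),1)
    o.append(i)
cv2.imwrite("pics/hover.png",np.hstack(o))
E
```

```text
t 2.675 at [0.5945 0.2386 0.0923] F [-0.111  -0.0186 -0.318 ] w 0.03525207330103948 ff 0.0
shift [0.0009 0.0015 0.0689] mm [ 0.3622  0.5871 27.5763] turn [-0.001   0.0005 -0.001 ] deg [-0.0621  0.0312 -0.0603]
```

View pics/hover.png

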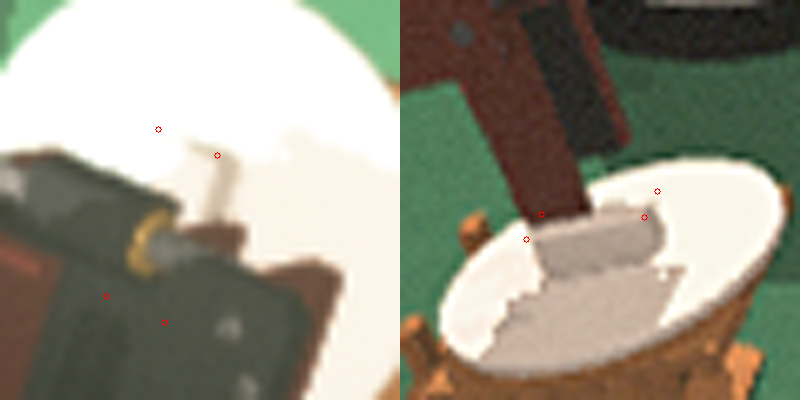

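Call:
move_arm:
  rows:
    - [0.6,[0,0.001,0.01],[0,0,0]]
    - [0.6,[0,0.0015,0.025],[0,0,0]]
    - [0.6,[0,0.0015,0.04],[0,0,0]]
    - [0.6,[0,0.0015,0.052],[0,0,0]]
    - [0.6,[0,0.0015,0.06],[0,0,0]]
    - [0.65,[0,0.0015,0.065],[0,0,0]]
    - [0.7,[0,0.0015,0.066],[0,0,0]]
    - [0.75,[0,0.0015,0.066],[0,0,0]]
    - [0.77,[0,0.0015,0.066],[0,0,0]]
    - [0.77,[0,0.0015,0.066],[0,0,0]]

```text
time_s: 4.03
tcp_pos: [0.6056, 0.2351, 0.0686]
tcp_rot: [[-0.849, 0.332, 0.411], [0.299, 0.943, -0.145], [-0.436, -0.0, -0.9]]
force: [-0.7, 1.1, -0.6]
grip_width: 0.0201
finger_force: 0.0
```

```bash
python3 -c "
from go import *
go(D+.002*n,Rg)"
```

```text
t 4.025 at [0.6056 0.2351 0.0686] F [-0.6981  1.086  -0.5886] w 0.02014345177702633 ff 0.0
shift [0.0013 0.0005 0.0029] mm [0.503  0.2001 1.1689] turn [-0.0011  0.0006 -0.0012] deg [-0.0652  0.0365 -0.0741]
```

Call:
move_arm:
  rows:
    - [0.785,[0,0,0.001],[0,0,0]]
    - [0.795,[0,0,0.002],[0,0,0]]
    - [0.805,[0,0,0.002],[0,0,0]]
    - [0.81,[0,0,0.002],[0,0,0]]
    - [0.815,[0,0,0.002],[0,0,0]]
    - [0.815,[0,0,0.002],[0,0,0]]

```text
time_s: 4.78
tcp_pos: [0.6059, 0.2349, 0.0677]
tcp_rot: [[-0.849, 0.332, 0.411], [0.299, 0.943, -0.145], [-0.435, -0.001, -0.9]]
force: [-0.0, -0.5, 0.2]
grip_width: 0.0163
finger_force: 0.0
```

Call:
move_arm:
  rows:
    - [0.818,[0,0,0],[0,0,0]]
    - [0.82,[0,0,0],[0,0,0]]
    - [0.82,[0,0,0],[0,0,0]]

```text
time_s: 5.15
tcp_pos: [0.6058, 0.2349, 0.0677]
tcp_rot: [[-0.849, 0.332, 0.41], [0.299, 0.943, -0.145], [-0.435, -0.001, -0.9]]
force: [-0.3, -1.3, -0.5]
grip_width: 0.016
finger_force: 6.7
```

Call:
move_arm:
  rows:
    - [0.82,[0,0,0],[0,0,0]]
    - [0.82,[0,0,-0.005],[0,0,0]]
    - [0.82,[0,0,-0.015],[0,0,0]]
    - [0.82,[0,0,-0.03],[0,0,0]]
    - [0.82,[0,0,-0.045],[0,0,0]]
    - [0.82,[0,0,-0.05],[0,0,0]]

```text
time_s: 5.9
tcp_pos: [0.5977, 0.2381, 0.0864]
tcp_rot: [[-0.849, 0.332, 0.411], [0.299, 0.943, -0.145], [-0.436, 0.0, -0.9]]
force: [-0.3, 0.7, -1.6]
grip_width: 0.0157
finger_force: 6.5
```

```bash
cat >> go.py <<'E'
lx,ly,ln=frame(-19.3,0);Rl=np.c_[-lx,ly,-ln]
E
python3 -c "
from go import *
go([.60,.238,.165],Rl)
go([.6447,0,.150],Rl)"
```

```text
t 5.9 at [0.5977 0.2381 0.0864] F [-0.2521  0.7337 -1.6316] w 0.015685502702531925 ff 6.494310647249222
shift [-0.0906  0.0016 -0.1745] mm [-36.258    0.6527 -69.791 ] turn [-0.0002  0.4306 -0.0016] deg [-0.0113 25.8333 -0.093 ]
t 5.9 at [0.5977 0.2381 0.0864] F [-0.2521  0.7337 -1.6316] w 0.015685502702531925 ff 6.494310647249222
shift [-0.347  -0.5225 -0.0088] mm [-138.815  -209.0052   -3.5136] turn [-0.0002  0.4306 -0.0016] deg [-0.0113 25.8333 -0.093 ]
```

Call:
move_arm:
  rows:
    - [0.82,[-0.01,0,-0.02],[0,0,0]]
    - [0.82,[-0.03,0,-0.06],[0,0.01,0]]
    - [0.82,[-0.05,0,-0.1],[0,0.04,0]]
    - [0.82,[-0.07,0,-0.14],[0,0.09,0]]
    - [0.82,[-0.085,0,-0.165],[0,0.15,0]]
    - [0.82,[-0.09,0,-0.175],[0,0.21,0]]
    - [0.82,[-0.09,0,-0.175],[0,0.28,0]]
    - [0.82,[-0.09,0,-0.175],[0,0.35,0]]
    - [0.82,[-0.09,0,-0.175],[0,0.4,0]]
    - [0.82,[-0.09,0,-0.175],[0,0.43,0]]
    - [0.82,[-0.09,0,-0.175],[0,0.43,0]]

```text
time_s: 7.28
tcp_pos: [0.5999, 0.2366, 0.1643]
tcp_rot: [[-0.943, 0.333, 0.0], [0.333, 0.943, -0.001], [-0.0, -0.001, -1.0]]
force: [-0.1, -1.0, -1.6]
grip_width: 0.0162
finger_force: 6.4
```

```bash
python3 -c "
from go import *
go([.6447,0,.165],Rl)"
```

```text
t 7.275 at [0.5999 0.2366 0.1643] F [-0.1257 -0.9532 -1.5528] w 0.016205472853024018 ff 6.3820309191942215
shift [-0.3026 -0.5205 -0.001 ] mm [-121.0544 -208.1836   -0.4135] turn [-0.0009  0.0005 -0.0026] deg [-0.053   0.0279 -0.1558]
```

Call:
move_arm:
  rows:
    - [0.82,[-0.01,-0.01,0],[0,0,0]]
    - [0.82,[-0.03,-0.04,0],[0,0,0]]
    - [0.82,[-0.05,-0.09,0],[0,0,0]]
    - [0.82,[-0.08,-0.14,0],[0,0,0]]
    - [0.82,[-0.11,-0.19,0],[0,0,0]]
    - [0.82,[-0.14,-0.24,0],[0,0,0]]
    - [0.82,[-0.17,-0.29,0],[0,0,0]]
    - [0.82,[-0.2,-0.34,0],[0,0,0]]
    - [0.82,[-0.23,-0.39,0],[0,0,0]]
    - [0.82,[-0.26,-0.44,0],[0,0,0]]
    - [0.82,[-0.28,-0.48,0],[0,0,0]]
    - [0.82,[-0.295,-0.51,0],[0,0,0]]
    - [0.82,[-0.302,-0.52,0],[0,0,-0.003]]
    - [0.82,[-0.3025,-0.5205,0],[0,0,-0.003]]
    - [0.82,[-0.3025,-0.5205,0],[0,0,-0.003]]

```text
time_s: 9.15
tcp_pos: [0.6444, 0.0017, 0.1645]
tcp_rot: [[-0.945, 0.328, -0.0], [0.328, 0.945, -0.0], [0.0, -0.0, -1.0]]
force: [0.3, -0.3, -1.6]
grip_width: 0.0164
finger_force: 6.4
```

```bash
python3 - <<'E'
from go import *
from h import *
go([.6447,0,.165],Rl)
T=V("top");S=V("side")
cv2.imwrite("pics/topH.png",T.img[:,:,::-1]);cv2.imwrite("pics/sideH.png",S.img[:,:,::-1])
a=T.img[80:240,240:440][:,:,::-1];b=S.img[90:250,280:480][:,:,::-1]
cv2.imwrite("pics/hov2.png",cv2.resize(np.hstack([a,b]),(800,320),interpolation=cv2.INTER_CUBIC))
E
```

```text
t 9.15 at [0.6444 0.0017 0.1645] F [ 0.2719 -0.2792 -1.6365] w 0.016372907634757114 ff 6.381072029471397
shift [-0.0021 -0.0039 -0.0012] mm [-0.8445 -1.5415 -0.4868] turn [-0.0002 -0.      0.0024] deg [-0.0092 -0.0024  0.1463]
```

View pics/hov2.png

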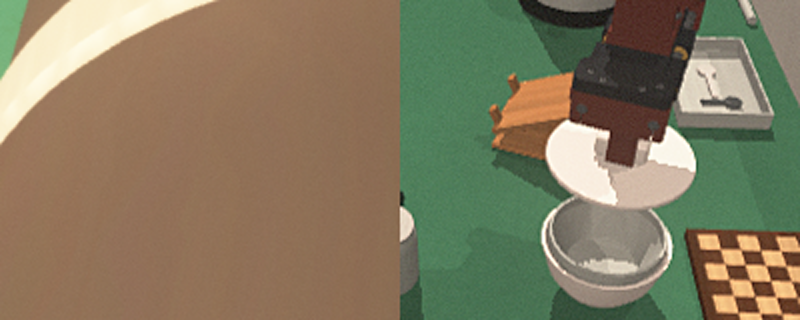

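```bash
cat > disc.py <<'E'
from h import *
from scipy.optimize import least_squares
def disc(S,img,c,ztop,skip):
    gr=img.astype(float);gr=cv2.GaussianBlur(gr[:,:,1]-gr[:,:,0],(0,0),.5); A=[];rho=np.arange(.045,.080,.0005)
    for a in np.radians(np.arange(0,360,4)):
        z=ztop-(.006 if np.sin(a)<0 else 0)
        X=np.c_[c[0]+rho*np.cos(a),c[1]+rho*np.sin(a),np.full(len(rho),z)];p=S.proj(X).astype(np.float32)
        g=cv2.remap(gr,p[:,0],p[:,1],cv2.INTER_LINEAR)[:,0] if 0 else np.array([cv2.getRectSubPix(gr.astype(np.float32),(1,1),tuple(map(float,q)))[0,0] for q in p])
        k=np.argmax(g>18)
        if g[:8].max()<12 and k>0 : A.append((np.degrees(a),*X[k,:2],rho[k]))
    return np.array(A)
E
python3 - <<'E'
from disc import *
np.set_printoptions(precision=4,suppress=True)
S=V("side","pics/sideH.png");c=np.array([.6444,.0017])
A=disc(S,S.img,c,.162,None);print(np.c_[A[:,0],A[:,3]*1e3].round(1).tolist())
E
```

```text
[[0.0, 61.0], [4.0, 60.5], [8.0, 61.5], [12.0, 61.5], [16.0, 61.5], [20.0, 62.5], [24.0, 63.0], [28.0, 63.5], [32.0, 62.5], [36.0, 63.0], [40.0, 63.5], [44.0, 63.5], [48.0, 69.5], [184.0, 64.0], [188.0, 64.0], [192.0, 63.5], [196.0, 63.0], [200.0, 63.0], [204.0, 62.0], [208.0, 62.5], [212.0, 62.0], [216.0, 61.5], [220.0, 61.5], [224.0, 63.0], [292.0, 58.5], [296.0, 58.0], [300.0, 58.5], [304.0, 59.0], [308.0, 58.5], [312.0, 59.0], [316.0, 59.0], [320.0, 58.5], [324.0, 59.0], [328.0, 59.5], [332.0, 59.5], [336.0, 60.0], [340.0, 60.5], [344.0, 60.5], [348.0, 61.5], [352.0, 61.5], [356.0, 62.0]]
```

```bash
python3 - <<'E'
from go import *
from h import *
S=V("side","pics/side0.png");T=V("top","pics/top0.png")
g=S.img.min(2)
for u in(380,384,388): print(u,[int(x) for x in g[220:242,u]],"back",[int(x) for x in g[182:196,u]])
# where each z hypothesis puts strainer outer front rim, inner back
for z in(.067,.070,.073,.076,.079,.081,.065):
    r=.0535 if z!=.065 else .06
    print(z,S.proj([[.6447,-r,z],[.6447,r,z]]).round(1).tolist(),"top front/back",T.proj([[.6447-r,0,z],[.6447+r,0,z]]).round(1).tolist())
print("top col",[int(x) for x in T.img.min(2)[118:132,333]],[int(x) for x in T.img.min(2)[165:182,333]])
go([.646,-.0003,.12],Rl)
E
```

```text
380 [159, 196, 195, 192, 190, 202, 194, 154, 97, 111, 110, 99, 122, 170, 144, 121, 117, 123, 122, 121, 121, 118] back [62, 65, 49, 115, 158, 116, 100, 105, 108, 120, 125, 122, 126, 123]
384 [195, 191, 190, 190, 190, 195, 198, 182, 116, 104, 110, 103, 103, 151, 161, 113, 120, 121, 119, 120, 111, 121] back [60, 60, 51, 95, 135, 125, 101, 103, 115, 117, 119, 124, 129, 123]
388 [149, 193, 193, 190, 191, 191, 200, 188, 129, 102, 105, 105, 101, 138, 168, 116, 120, 116, 115, 114, 110, 115] back [87, 84, 81, 76, 130, 158, 98, 110, 106, 116, 122, 125, 120, 122]
0.067 [[386.0, 230.7], [380.3, 188.3]] top front/back [[330.7, 173.7], [334.7, 123.3]]
0.07 [[386.2, 229.6], [380.5, 187.2]] top front/back [[330.8, 173.2], [334.8, 122.7]]
0.073 [[386.5, 228.5], [380.7, 186.1]] top front/back [[330.8, 172.8], [334.9, 122.1]]
0.076 [[386.8, 227.3], [380.9, 184.9]] top front/back [[330.9, 172.4], [334.9, 121.4]]
0.079 [[387.0, 226.1], [381.1, 183.8]] top front/back [[330.9, 171.9], [335.0, 120.8]]
0.081 [[387.2, 225.4], [381.3, 183.0]] top front/back [[331.0, 171.6], [335.0, 120.4]]
0.065 [[386.2, 234.4], [379.8, 186.8]] top front/back [[330.4, 177.1], [334.9, 120.8]]
top col [64, 110, 125, 192, 248, 233, 147, 134, 159, 183, 188, 187, 190, 190] [200, 191, 185, 183, 178, 136, 161, 228, 173, 142, 185, 251, 251, 154, 102, 100, 100]
t 9.4 at [0.6445 0.0012 0.1646] F [ 0.0211 -0.3713 -1.4657] w 0.015705276375079184 ff 6.380489990115166
shift [-0.0048 -0.0021  0.1115] mm [-1.9204 -0.8484 44.5977] turn [-0.0005  0.0002  0.0019] deg [-0.0301  0.0141  0.1154]
```

Call:
move_arm:
  rows:
    - [0.82,[-0.002,-0.001,0.02],[0,0,0.002]]
    - [0.82,[-0.004,-0.002,0.05],[0,0,0.002]]
    - [0.82,[-0.005,-0.002,0.08],[0,0,0.002]]
    - [0.82,[-0.005,-0.002,0.11],[0,0,0.002]]
    - [0.82,[-0.005,-0.002,0.135],[0,0,0.002]]
    - [0.82,[-0.005,-0.002,0.15],[0,0,0.002]]
    - [0.82,[-0.005,-0.002,0.16],[0,0,0.002]]
    - [0.82,[-0.005,-0.002,0.16],[0,0,0.002]]
    - [0.82,[-0.005,-0.002,0.16],[0,0,0.002]]

```text
time_s: 10.52
tcp_pos: [0.6464, -0.0008, 0.101]
tcp_rot: [[-0.944, 0.331, 0.001], [0.331, 0.944, -0.001], [-0.001, -0.0, -1.0]]
force: [-0.1, -0.3, -1.3]
grip_width: 0.0159
finger_force: 6.4
```

```bash
python3 - <<'E'
from go import *
from disc import *
go([.646,-.0003,.093],Rl)
S=V("side");cv2.imwrite("pics/low.png",S.img[:,:,::-1]);o=robot.get_obs();p=o["tcp_pos"]
A=disc(S,S.img,np.array(p[:2]),p[2]-.0024,None);A=A[(A[:,3]<.067)&(A[:,3]>.057)];a=np.radians(A[:,0])
f=least_squares(lambda x:.062+x[0]*np.cos(a)+x[1]*np.sin(a)-A[:,3],[0,0],loss="soft_l1",f_scale=.0007)
print(p,"lid offset mm",f.x*1e3,"ex,ey",f.x@lx[:2]*1e3,f.x@ly[:2]*1e3,len(A),"rms",np.std(f.fun))
print(np.c_[A[:,0],A[:,3]*1e3].round(1).tolist())
E
```

```text
t 10.525 at [ 0.6464 -0.0008  0.101 ] F [-0.0521 -0.2903 -1.2929] w 0.015874283957953747 ff 6.3810934871435165
shift [0.0013 0.0009 0.02  ] mm [0.5284 0.3565 8.0095] turn [-0.0004  0.0009 -0.0007] deg [-0.0215  0.0526 -0.0446]
[ 0.6464 -0.0008  0.101 ] lid offset mm [-1.3168  3.0027] ex,ey -2.2352660211916136 2.3987388254201285 40 rms 0.0012657904600721086
[[0.0, 60.5], [4.0, 61.0], [8.0, 61.0], [12.0, 61.5], [16.0, 61.5], [20.0, 62.0], [24.0, 62.5], [28.0, 62.0], [32.0, 62.5], [36.0, 62.5], [40.0, 63.0], [44.0, 63.5], [132.0, 66.0], [136.0, 66.0], [140.0, 66.0], [144.0, 66.0], [148.0, 65.5], [152.0, 65.5], [156.0, 65.0], [160.0, 64.0], [164.0, 64.5], [168.0, 64.0], [172.0, 64.5], [176.0, 64.5], [180.0, 64.5], [184.0, 63.0], [188.0, 63.0], [192.0, 65.0], [312.0, 65.5], [316.0, 63.5], [320.0, 61.0], [324.0, 59.5], [328.0, 59.5], [332.0, 60.0], [336.0, 60.0], [340.0, 60.0], [344.0, 61.0], [348.0, 61.0], [352.0, 61.5], [356.0, 62.0]]
```

Call:
move_arm:
  rows:
    - [0.82,[0,0,0.005],[0,0,0]]
    - [0.82,[0,0,0.0125],[0,0,0]]
    - [0.82,[0,0,0.02],[0,0,0]]
    - [0.82,[0,0,0.025],[0,0,0]]
    - [0.82,[0,0,0.025],[0,0,0]]

```text
time_s: 11.2
tcp_pos: [0.6459, -0.0008, 0.0903]
tcp_rot: [[-0.944, 0.331, -0.0], [0.331, 0.944, -0.001], [0.0, -0.001, -1.0]]
force: [0.3, 0.1, -1.0]
grip_width: 0.0162
finger_force: 6.4
```

Call:
move_arm:
  rows:
    - [0.82,[0,0,0.0025],[0,0,0]]
    - [0.82,[0,0,0.005],[0,0,0]]
    - [0.82,[0,0,0.005],[0,0,0]]

```text
time_s: 11.58
tcp_pos: [0.646, -0.0008, 0.0885]
tcp_rot: [[-0.944, 0.331, -0.0], [0.331, 0.944, -0.001], [-0.0, -0.001, -1.0]]
force: [1.0, -1.4, -2.0]
grip_width: 0.0158
finger_force: 6.4
```

Force is still only the lid's weight; continuing in about 1 to 2 mm steps.

Call:
move_arm:
  rows:
    - [0.82,[0,0,0.0025],[0,0,0]]
    - [0.82,[0,0,0.005],[0,0,0]]
    - [0.82,[0,0,0.005],[0,0,0]]

```text
time_s: 11.95
tcp_pos: [0.646, -0.0008, 0.0865]
tcp_rot: [[-0.944, 0.331, -0.0], [0.331, 0.944, -0.001], [-0.0, -0.001, -1.0]]
force: [0.1, -0.3, -1.9]
grip_width: 0.0158
finger_force: 6.4
```

Call:
move_arm:
  rows:
    - [0.82,[0,0,0.0025],[0,0,0]]
    - [0.82,[0,0,0.0025],[0,0,0]]

```text
time_s: 12.2
tcp_pos: [0.646, -0.0008, 0.0855]
tcp_rot: [[-0.944, 0.331, -0.0], [0.331, 0.944, -0.001], [-0.0, -0.001, -1.0]]
force: [0.3, 0.1, -1.5]
grip_width: 0.0163
finger_force: 6.4
```

Call:
move_arm:
  rows:
    - [0.82,[0,0,0.0025],[0,0,0]]
    - [0.82,[0,0,0.0025],[0,0,0]]

```text
time_s: 12.45
tcp_pos: [0.646, -0.0008, 0.0845]
tcp_rot: [[-0.944, 0.331, -0.0], [0.331, 0.944, -0.001], [-0.0, -0.001, -1.0]]
force: [-0.1, 0.4, -1.6]
grip_width: 0.016
finger_force: 6.4
```

Call:
move_arm:
  rows:
    - [0.82,[0,0,0.002],[0,0,0]]
    - [0.82,[0,0,0.002],[0,0,0]]

```text
time_s: 12.7
tcp_pos: [0.6461, -0.0009, 0.0837]
tcp_rot: [[-0.944, 0.331, -0.0], [0.331, 0.944, -0.001], [-0.0, -0.001, -1.0]]
force: [0.8, -0.6, -1.8]
grip_width: 0.0158
finger_force: 6.4
```

Call:
move_arm:
  rows:
    - [0.82,[0,0,0.002],[0,0,0]]
    - [0.82,[0,0,0.002],[0,0,0]]

```text
time_s: 12.95
tcp_pos: [0.646, -0.0009, 0.0829]
tcp_rot: [[-0.944, 0.331, -0.0], [0.331, 0.944, -0.001], [-0.0, -0.001, -1.0]]
force: [0.5, -0.9, -2.6]
grip_width: 0.0161
finger_force: 6.4
```

Call:
move_arm:
  rows:
    - [0.82,[0,0,0.0015],[0,0,0]]
    - [0.82,[0,0,0.0015],[0,0,0]]

```text
time_s: 13.2
tcp_pos: [0.6462, -0.0008, 0.0825]
tcp_rot: [[-0.944, 0.331, 0.0], [0.331, 0.944, -0.001], [-0.0, -0.001, -1.0]]
force: [0.6, 0.7, -1.0]
grip_width: 0.0161
finger_force: 6.3
```

Call:
move_arm:
  rows:
    - [0.82,[0,0,0.001],[0,0,0]]
    - [0.82,[0,0,0.001],[0,0,0]]

```text
time_s: 13.45
tcp_pos: [0.6462, -0.0008, 0.0824]
tcp_rot: [[-0.944, 0.331, 0.0], [0.331, 0.944, -0.001], [-0.001, -0.0, -1.0]]
force: [-1.8, 0.4, 3.6]
grip_width: 0.0163
finger_force: 6.3
```

Call:
move_arm:
  rows:
    - [0.82,[0,0,0],[0,0,0]]
    - [0.82,[0,0,0],[0,0,0]]

```text
time_s: 13.7
tcp_pos: [0.6462, -0.0008, 0.0824]
tcp_rot: [[-0.944, 0.331, 0.0], [0.331, 0.944, -0.001], [-0.001, -0.0, -1.0]]
force: [-1.8, -1.3, 5.3]
grip_width: 0.016
finger_force: 6.3
```

```bash
python3 - <<'E'
from h import *
S=V("side");a=S.img[150:250,320:450][:,:,::-1]
cv2.imwrite("pics/seat.png",cv2.resize(a,(780,600),interpolation=cv2.INTER_CUBIC))
E
```

```text
(no output)
```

View pics/seat.png

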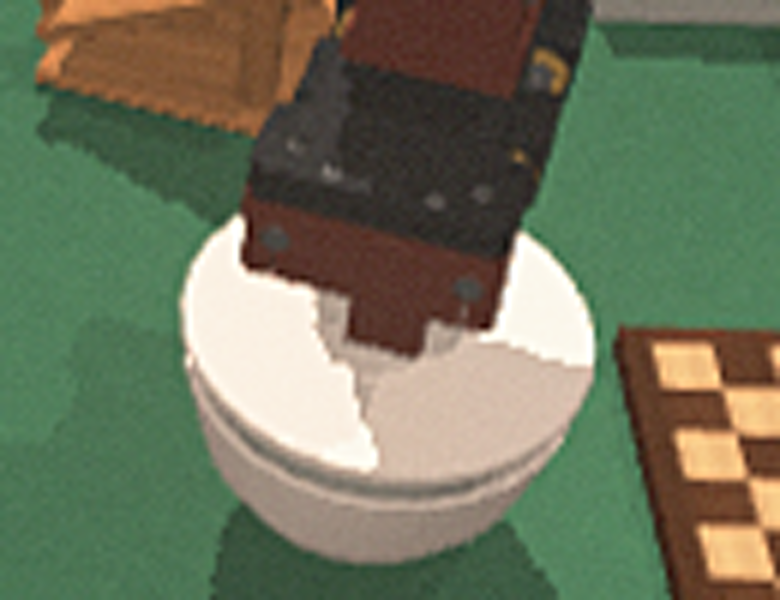

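Call:
move_arm:
  rows:
    - [0.82,[0,0,-0.001],[0,0,0]]
    - [0.817,[0,0,-0.001],[0,0,0]]
    - [0.81,[0,0,-0.001],[0,0,0]]
    - [0.79,[0,0,-0.001],[0,0,0]]
    - [0.75,[0,0,-0.001],[0,0,0]]
    - [0.65,[0,0,-0.001],[0,0,0]]
    - [0.6,[0,0,-0.005],[0,0,0]]
    - [0.6,[0,0,-0.02],[0,0,0]]
    - [0.6,[0,0,-0.05],[0,0,0]]
    - [0.6,[0,0,-0.1],[0,0,0]]
    - [0.6,[0,0,-0.16],[0,0,0]]
    - [0.6,[0,0,-0.22],[0,0,0]]
    - [0.6,[0,0,-0.25],[0,0,0]]
    - [0.6,[0,0,-0.25],[0,0,0]]

```text
time_s: 15.5
tcp_pos: [0.6466, -0.0007, 0.1831]
tcp_rot: [[-0.944, 0.331, 0.002], [0.331, 0.944, -0.0], [-0.002, 0.0, -1.0]]
force: [-0.1, -0.7, -0.3]
grip_width: 0.0353
finger_force: 0.0
```

```bash
python3 - <<'E'
from h import *
S=V("side");cv2.imwrite("pics/end_full.png",S.img[:,:,::-1]);a=S.img[150:250,320:450][:,:,::-1]
cv2.imwrite("pics/end.png",cv2.resize(a,(780,600),interpolation=cv2.INTER_CUBIC))
E
```

```text
(no output)
```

View pics/end.png

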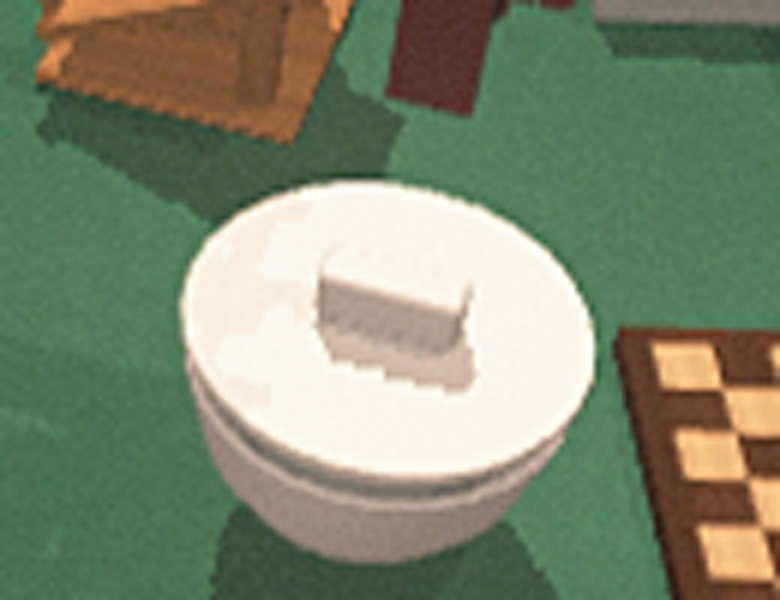

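The picture shows the lid level and centred on the strainer rim (disc centre near crop pixel 388, 330), with an even gap above the bowl's rim and the gripper clear.

```bash
python3 -c "
from rig import robot
print(robot.job_done())"
```

```text
the job is handed in; nothing more can be done
None
```

The lid sits level and seated on the strainer rim, let go with the gripper clear, and the job was handed in at about 15.6 s; pinch readings stayed at or below 6.7 N and I estimate about 7 N of press on the rim (the hand-in gave no verdict).

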